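# Lock a bayonet load into a test port and tug-test it

### The arm

A 6-joint arm with a two-finger parallel gripper is mounted at the origin on the work surface. World frame = base frame: x ahead of the robot, y to its left, z up, the work surface at z = 0. Lengths are in m, angles in degrees, forces in N, time in s.
With the tool pointing down it reaches from about 0.425 to 1.125 m from the base axis. Payload 14.9 kg.
Tool frame: the origin (TCP) lies at the very end of the fingers, on their centre line; the grasp point (between the pads) lies 19 mm behind it; z points along the fingers, y is the line along which they close (so a half turn about z gives the same grasp; the last joint's range is limited). The gripper opens to 91 mm and grips with 3 to 60 N. Pads are 32 mm wide; open, the fingers measure 118 mm over their backs; the gripper's body (76 mm by 178 mm) begins 60 mm behind the grasp point.
Start: joints at [-73.528, 21.709, 99.362, -0, 58.929, -1.908], TCP at [0.221, -0.664, 0.184] pointing down, gripper open.
Joint ranges: [-158.91, 158.91], [-42.39, 125.64], [0.06, 152.35], [-60.88, 240.88], [17.5, 164.5], [-176.32, 176.32]. Speed limits (degrees/s): [108.29, 108.29, 136.94, 180, 180, 180].

### API

Orientations are given as [roll, pitch, yaw] about the fixed x, y, z axes, in that order (R = Rz(yaw) Ry(pitch) Rx(roll)).
In Python, from plant import readout, imaging, manip gives the robot as it stands. The module is installed in compiled form; this text tells all that it offers.
- The arm moves only by the shell command python3 -m inch 'ROWS'. ROWS is a JSON object of lists of equal length, an entry for each row: "fingers": the closure, from -1 (fully open) to 1 (shut); "delta_pos": the shift along the tool's x, y, z in cm, a list of three; "yaw": the turn about the tool's z in degrees. In form: {"fingers": [fingers, ...], "delta_pos": [[dx, dy, dz], ...], "yaw": [yaw, ...]}. A call has 1 to 8 rows; each row shifts and turns the commanded pose from where the row before left it, along the tool's axes as they then stand; what a row does not reach is not made up. A row lasts 1/8 s, in which the tool goes at most 62.5 mm and 10.7 degrees, less where a joint would pass 70% of its speed; a pose out of reach is approached as far as the arm can. A call with a gripper value outside its range is refused whole. The fingers move at their own pace and stop on an object; the grip force is fixed at half the most. Time passes only in rows, so rows that do not move let the fingers close. It gives the time, the measured TCP pose, the force, the opening and the grip force at its end, in the units of the state.
- readout.sense(): the state, without advancing time (a new reading comes with each control period).
- imaging.grab_frame(name): name is "side" or "top"; returns a dict with "color" (400x640x3 uint8, red, green, blue), "fovy" (degrees; the focal length in pixels is half the picture's height over the tangent of half this angle, whatever the lens; pixels are square), "cx", "cy" (the principal point, pixels), "pose" (4x4, takes a point from camera to world coordinates). Camera axes: x right, y down, z forward; pixel columns grow to the right and rows downward; lengths in m; the calibration is good to about 2 mm. A picture is of the moment at which its call begins. There is no depth.
- manip.close_job(): hands the job in; it is judged then, once.
Trained networks look in a picture, given as the dict that the camera call returned (one of the last four; its "shot" number tells which), for a name from the list of things; names that differ only in an ending like _2 or _b are one class to them, and where a whole thing is asked for, a point or a joint stands for the part that bears it (a point fixed in the world has none). Each returns a list of dicts, best first, with "score" (0 to 1); they miss things now and then, are a little off and sometimes report something else, mostly with a low value. They report only what shows in the picture. A call takes as long as a camera call. They do not tell look-alikes from the thing itself.
- imaging.spot_in(picture, label): "position" ([x, y, z] in m, in the coordinates of the camera as it stood for that picture, good to about 4 mm: the middle of the surface that is visible of it).
- imaging.outline_of(picture, label): "region" (400x640 bool, what is visible of it).
- imaging.tip_of(picture, label): "position" ([x, y, z] in m, in the coordinates of the camera as it stood for that picture, good to about 4 mm: a listed point, or the origin of a listed thing).
The state is a dict: "time_s": time; "joint_pos": joint angles; "joint_velocities": joint speeds; "joint_efforts": joint torques, N m; "ee_pos": TCP position; "eef_rot": TCP orientation; "force": force on the tool from outside, world axes, zero at the start; "torque": the same for the moment, N m; "grip_width": finger opening in m; "gripper_force": force on a finger pad.
Only numpy, scipy, OpenCV 4.12 (cv2) and the standard library are available. Lean on these libraries where they do the work, as an engineer would, in place of code of your own. Each camera call takes 0.05 s, during which the arm holds its last target. There are 200 camera calls.

### The job

Take the loose load off its clear rest, put its lugs down through the slot of the bayonet port, press it down against the port's spring and turn it clockwise (seen from above) about 80 degrees, so that it springs up and locks. Then prove the lock: pull the load straight up with a steady 15 N, give or take 3 N, for at least a second and a half, never more than 25 N, and let go of it, leaving it locked upright in the port. Do not slam or force it while pressing and turning (at most 80 N), and leave the other things on the bench where they are.

Things in the scene. Friction and masses are not known exactly. Their poses are not given: they have to be found in the camera images.
- load_grip (a point): Centre of the loose load's grip: a black flat block 46 mm long (x), 18 mm thick (y), 44 mm high, standing on a round flange. x along the grip and the lugs, y across the grip, z up. Below this point: flange's top 22 mm, flange's underside 27 mm, top of the lugs 39.5 mm, lower end 47.5 mm.
- load: The same load, 0.09 to 0.16 kg, upright on the rest at the start; origin at its lower end, 47.5 mm below load_grip, same axes. Aluminium flange 52 mm in diameter, 5 mm thick; below it a steel shank 15 mm in diameter and 20.5 mm long, whose foot carries two lugs that make a bar 34 mm long (along x), 8 mm wide and 8 mm high.
- port_mouth (a point): Centre of the bayonet port's opening, level with the top of its steel lid; z up, x along the slot. The slot is 38 mm long (x) and 12 mm wide (y) for the lugs, with a 22 mm square in its middle for the shank; either half turn fits. Load fully down, flange on the lid: load_grip 27 mm above this point. Locked: 31.5 to 35.5 mm above it (see catch).
- port: The port: fixed grey metal box, 110 mm (x) by 90 mm (y), 45 mm high; origin under its centre, 45 mm below port_mouth, same axes. Only a fully pressed load turns, only clockwise from above: the lugs pass under ribs, are clear of them from 65 degrees on; end stop at about 95 degrees. Relaxed there, the spring lifts the load 4.5 to 8.5 mm and the ribs stop it turning back.
- plunger (a joint): Spring plunger inside the port that carries the load's lower end; value 0 at its free top, 7 mm below the lid's top, growing downward in m, 0.005 to 0.009 with it locked, 0.0135 with it fully down; spring 0.4 N per mm (2 to 3.6 N locked, 5.4 N fully down).
- catch: Two rigid steel plates fixed under the port's lid, one on each side of the slot, out of sight: the lugs of the locked load bear up against them, so they take the pull. Their undersides lie 4 to 8 mm below port_mouth, differently from port to port (wear), so the height of the locked load must be felt; they do not give when pulled. Origin and axes as port.
- rest: The clear acrylic rest, fixed: a base 100 mm (x) by 80 mm (y) with two upright rails 100 mm long along x, 40 mm apart inside, tops 50 mm above the bench, on which the load's flange lies. Origin at the centre of its underside.
- adapter: brass adapter, 28 mm diameter, 30 mm high, a bystander
- tip: steel discharge tip, 18 mm diameter, 42 mm high, a bystander
- driver: screwdriver lying on the bench, a bystander
- spanner: spanner lying on the bench, a bystander
- mug: white mug, 90 mm high, a bystander
- attenuator: aluminium box 90 x 50 x 35 mm, a bystander
- cleaner: white can, 56 mm diameter, 140 mm high, a bystander
Things that resemble listed ones, but are neither listed nor needed, are in the scene too. What is shaped like the load but blue or orange is not meant. Leave any turquoise look-alike of the port alone.

How it is judged (in metres and radians):
On the way, in this order (a step that is already met when the one before it is completed fails the run):
1. the load stands in the port with its lugs under the lid, turned at least 60 degrees (angle between the x axis of load_grip and the x axis of port_mouth, either way round above 1.05 rad and horizontal distance between load_grip and port_mouth below 0.006 m and angle between load_grip's own z axis and vertical below 0.1 rad and z of load_grip in the frame of port_mouth between 0.024 and 0.038 m), for 0.1 s.
2. the locked load, sprung up, is pulled up with about 10.5 to 20 N, kept up for 1 s (the contact force counts 0.5 to 2.5 N more, from the spring) (angle between the x axis of load_grip and the x axis of port_mouth, either way round above 1.05 rad and horizontal distance between load_grip and port_mouth below 0.006 m and angle between load_grip's own z axis and vertical below 0.1 rad and z of load_grip in the frame of port_mouth between 0.03 and 0.038 m and contact force between load and catch between 12 and 22.5 N), for 1 s.
At the end, for the whole second after the job is handed in: The load is locked in the port: turned at least 60 degrees from the slot, its grip centre 30 to 38 mm above the lid and within 6 mm of the port's axis, upright within 0.1 rad, at rest and released (angle between the x axis of load_grip and the x axis of port_mouth, either way round above 1.05 rad and horizontal distance between load_grip and port_mouth below 0.006 m and angle between load_grip's own z axis and vertical below 0.1 rad and z of load_grip in the frame of port_mouth between 0.03 and 0.038 m and linear speed of load below 0.01 m/s and contact force between the fingers and load below 0.1 N); the robot touches nothing.
It fails at once if the locked load is pulled with more than 25 N (contact force, with 0.5 to 2.5 N from the spring, over 29 N) (angle between the x axis of load_grip and the x axis of port_mouth, either way round above 1.05 rad and horizontal distance between load_grip and port_mouth below 0.006 m and angle between load_grip's own z axis and vertical below 0.1 rad and z of load_grip in the frame of port_mouth between 0.03 and 0.038 m and contact force between load and catch above 29 N).
It fails at once if load and port are forced together with more than 80 N (contact force between load and port above 80 N).
It fails at once if a bystander is moved by more than 20 mm (distance of any of adapter, tip, driver, spanner, mug, attenuator, cleaner from where it was at the start of the episode above 0.02 m).
It also fails if it takes over 69 s, if anything falls off the work surface, if the arm or the gripper's body presses on something with over 40 N, if the wrist force passes 120 N, or if a joint passes its speed limit or range.

## Working session

There is one attempt and no reset: what is moved stays moved. The work goes in short steps, Python scripts to look and compute and a shell command to move; the robot and the scene stay as the last step left them, time stands still between calls to the robot, and variables do not carry over. Pictures are saved under pics/ and viewed, at most 10 in all, crops included, and the job is handed in when it is done.

```bash
mkdir -p pics
cat > h.py <<'E'
from plant import readout, imaging, manip
import numpy as np, cv2
def w(p,pos): return (p["pose"]@np.r_[pos,1])[:3]
def pix(p,P):
    c=np.linalg.inv(p["pose"])@np.r_[P,1]; f=200/np.tan(np.radians(p["fovy"]/2)); return np.round([p["cx"]+f*c[0]/c[2],p["cy"]+f*c[1]/c[2]],1)
def ray(p,u,v,z):
    f=200/np.tan(np.radians(p["fovy"]/2)); d=p["pose"][:3,:3]@np.array([(u-p["cx"])/f,(v-p["cy"])/f,1]); o=p["pose"][:3,3]; return o+d*(z-o[2])/d[2]
def save(p,n): cv2.imwrite(n,p["color"][:,:,::-1])
E
python3 - <<'E'
from h import *
np.set_printoptions(precision=4,suppress=True)
P=[]
for n in ["top","side"]:
    p=imaging.grab_frame(n); P.append(p["color"]); save(p,f"pics/{n}0.png"); print(n,p["pose"][:3].round(3).tolist(),p["fovy"])
    for l in ["load_grip","load","port_mouth","port","rest"]:
        for r in imaging.tip_of(p,l): 
            W=w(p,r["position"]); print(l,round(r["score"],2),W,pix(p,W))
print(readout.sense())
E
```

```text
top [[-0.018, -0.984, 0.175, 0.344], [-1.0, 0.019, 0.002, -0.086], [-0.005, -0.175, -0.985, 1.237]] 50.01375339113404
load_grip 0.76 [0.6442 0.1472 0.0495] [243.5 170. ]
load_grip 0.69 [0.5817 0.2597 0.0479] [203.5 192.4]
load_grip 0.55 [0.5521 0.1463 0.08  ] [241.2 200. ]
load_grip 0.27 [ 0.5785 -0.2006  0.0435] [366.1 190.8]
load 0.83 [0.5799 0.2634 0.0024] [206.6 196. ]
load 0.72 [0.5533 0.1524 0.0319] [242.4 202.5]
load 0.72 [0.6439 0.1495 0.0007] [245.9 174.1]
port_mouth 0.6 [ 0.4123 -0.5995  0.0438] [512.4 247. ]
port_mouth 0.55 [ 0.5793 -0.2025  0.0438] [366.8 190.5]
port 0.76 [ 0.4099 -0.5959 -0.002 ] [504.5 248.9]
port 0.6 [ 0.5777 -0.2049  0.001 ] [366.3 193.8]
rest 0.73 [ 0.5328  0.1423 -0.0009] [247.9 211.3]
rest 0.28 [ 0.4492 -0.0006  0.0027] [297.  238.9]
side [[-0.795, -0.463, 0.391, 0.065], [-0.606, 0.589, -0.534, 0.593], [0.017, -0.662, -0.749, 1.027]] 54.659640818870244
load_grip 0.84 [0.5525 0.149  0.075 ] [278.8 240.8]
load_grip 0.68 [0.5807 0.2615 0.0428] [246.2 267.7]
load_grip 0.68 [0.6489 0.1511 0.0465] [255.7 230.5]
load 0.86 [0.5507 0.1484 0.0249] [280.6 250
[... 225 characters left out ...]
 [ 0.41   -0.5952 -0.0072] [431.8 148.6]
port 0.71 [ 0.4454  0.0076 -0.0012] [335.4 242.5]
port 0.64 [ 0.5792 -0.1959 -0.0036] [338.9 186.6]
rest 0.87 [0.5332 0.144  0.0003] [286.3 256.7]
{'time_s': 0.6, 'joint_pos': array([-73.5289,  21.7087,  99.3637,  -0.001 ,  58.9288,  -1.907 ]), 'joint_velocities': array([ 0.032 , -0.0275, -0.1135, -0.0366, -0.1145,  0.0091]), 'joint_efforts': array([  0.001 , -76.3389, -43.4599,   0.065 ,   0.039 ,  -0.0001]), 'ee_pos': array([ 0.2207, -0.6643,  0.1835]), 'eef_rot': array([-179.9988,    0.0008,   18.3786]), 'force': array([-0.2123,  1.2716,  0.789 ]), 'torque': array([ 0.0106, -0.0076,  0.034 ]), 'gripper_force': 0.0, 'grip_width': 0.0913365061799786}
```

View pics/top0.png

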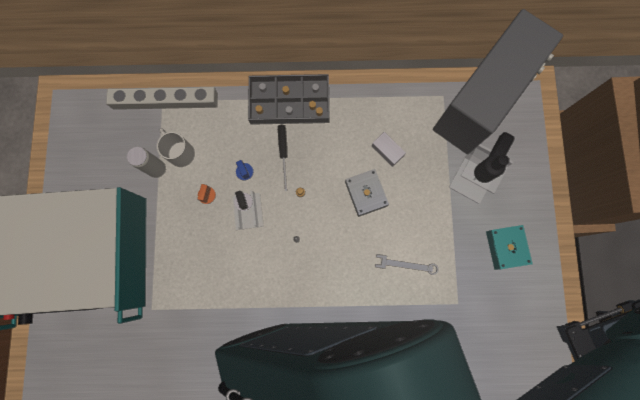

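View pics/side0.png

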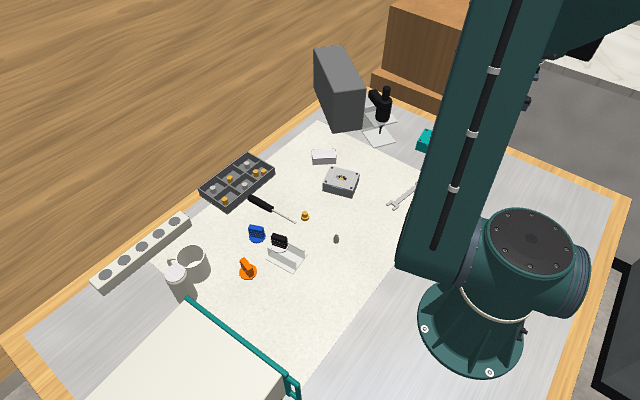

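The top view shows three candidates: blue (245,170), orange (206,194) and black on the clear rest (241,200). Black on the rest is the load. There are two ports, grey (367,192) and turquoise (510,247), and grey is the one to use. Next is a close check with rectified crops.

```bash
cat >> h.py <<'E'
def ortho(p,cx,cy,z,half=.07,n=400):
    # map world plane z: output col -> +x, row -> -y
    dst=np.float32([[0,0],[n,0],[n,n],[0,n]])
    W=[(cx-half,cy+half,z),(cx+half,cy+half,z),(cx+half,cy-half,z),(cx-half,cy-half,z)]
    src=np.float32([pix(p,P) for P in W])
    f=cv2.getPerspectiveTransform(src,dst)
    return cv2.warpPerspective(p["color"][:,:,::-1],f,(n,n),flags=cv2.INTER_CUBIC)
E
python3 - <<'E'
from h import *
a=[]
for n in ["top","side"]:
    p=imaging.grab_frame(n)
    a.append(np.hstack([ortho(p,.552,.148,.099,n=300),ortho(p,.577,-.203,.045,n=300)]))
    # pixel-resolved measures
    for l in ["port","load"]:
        for r in imaging.outline_of(p,l):
            m=r["region"]; ys,xs=np.nonzero(m); print(n,l,round(r["score"],2),m.sum(),xs.mean().round(1),ys.mean().round(1))
    g=p["color"].astype(int); c=pix(p,[.552,.148,.099]); 
    m=(g.max(2)<50); yy,xx=np.mgrid[:400,:640]; m&=(abs(xx-c[0])<20)&(abs(yy-c[1])<20)
    ys,xs=np.nonzero(m); print("dark",m.sum(),xs.min(),xs.max(),ys.min(),ys.max())
    Q=np.array([ray(p,x,y,.099)[:2] for x,y in zip(xs,ys)]).astype(np.float32); print(cv2.minAreaRect(Q*1000))
cv2.imwrite("pics/c1.png",np.vstack(a))
E
```

```text
top port 0.93 1330 366.1 192.4
top port 0.81 1572 508.9 247.3
top load 0.8 310 244.2 170.5
top load 0.6 286 205.7 194.2
dark 23 236 245 192 207
((549.6262817382812, 143.07872009277344), (45.46531677246094, 14.948539733886719), 17.680133819580078)
side port 0.65 864 340.5 181.9
side port 0.52 240 423.0 140.7
side load 0.55 299 278.7 243.3
side load 0.55 313 246.6 269.4
side load 0.49 283 256.0 233.1
dark 167 271 286 233 248
((541.3214111328125, 159.04493713378906), (54.85663986206055, 36.79135513305664), 16.838075637817383)
```

View pics/c1.png

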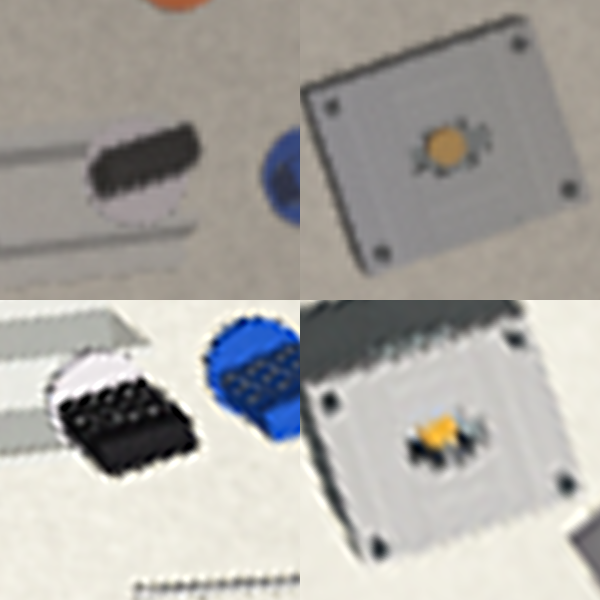

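The close crop confirms the black grip on the rest at roughly (0.554,0.148), and the grey port at roughly (0.5765,-0.201) with yaw about 18.6°. I'll refine the load pose by fitting the grip silhouette.

```bash
cat >> h.py <<'E'
from scipy.optimize import differential_evolution
def fit(p,g0,z,yaw0,thr=75,fixyaw=None):
    """silhouette fit of black grip box 46x18x44 centred at (x,y,z)"""
    c=pix(p,[g0[0],g0[1],z]).astype(int); R=18; S=6
    x0,y0=c[0]-R,c[1]-R
    roi=p["color"][y0:y0+2*R,x0:x0+2*R]
    big=cv2.resize(roi,None,fx=S,fy=S,interpolation=cv2.INTER_CUBIC).astype(int)
    sat=big.max(2)-big.min(2); m=((big.max(2)<thr)&(sat<30)).astype(np.uint8)
    m=cv2.morphologyEx(m,cv2.MORPH_CLOSE,np.ones((9,9)))
    n,lab,st,_=cv2.connectedComponentsWithStats(m); m=(lab==1+st[1:,4].argmax())
    cor=np.array([[a,b,d] for a in(-.023,.023) for b in(-.009,.009) for d in(-.022,.022)])
    def cost(v):
        t=np.radians(v[2]); Rm=np.array([[np.cos(t),-np.sin(t),0],[np.sin(t),np.cos(t),0],[0,0,1]])
        q=np.array([pix(p,Rm@k+[v[0],v[1],z]) for k in cor]); q=(q-[x0,y0]+.5)*S-.5
        im=np.zeros(m.shape,np.uint8); cv2.fillConvexPoly(im,cv2.convexHull(q.round().astype(np.int32)),1)
        return 1-(m&(im>0)).sum()/(m|(im>0)).sum()
    r=differential_evolution(cost,[(g0[0]-.015,g0[0]+.015),(g0[1]-.015,g0[1]+.015),(yaw0-15,yaw0+15)],seed=0,maxiter=40,popsize=10)
    return r.x,r.fun
E
python3 - <<'E'
from h import *
for n in ["top","side"]:
    p=imaging.grab_frame(n)
    for thr in (60,80,100): print(n,thr,fit(p,(.554,.148),.077,18,thr))
E
```

```text
top 60 (array([ 0.55323441,  0.14776047, 27.57749092]), np.float64(0.3174796042353758))
top 80 (array([ 0.55266495,  0.14677933, 24.64533563]), np.float64(0.20975940359200274))
top 100 (array([ 0.55327265,  0.14701267, 21.37066224]), np.float64(0.12315683646112596))
side 60 (array([0.55333077, 0.14906879, 6.7418652 ]), np.float64(0.1852795110148988))
side 80 (array([0.55152231, 0.14852765, 9.38033874]), np.float64(0.16206983805668018))
side 100 (array([ 0.55111135,  0.14891977, 11.55326449]), np.float64(0.13840743531775934))
```

```bash
python3 -m inch '{"fingers":[-1,-1,-1,-1,-1,-1,-1,-1],"delta_pos":[[3.57,-4.16,0],[3.57,-4.16,0],[3.57,-4.16,0],[3.57,-4.16,0],[3.57,-4.16,0],[3.57,-4.16,0],[3.57,-4.16,0],[3.57,-4.16,0]],"yaw":[0,0,0,0,0,0,0,0]}'; python3 -m inch '{"fingers":[-1,-1,-1,-1,-1,-1,-1,-1],"delta_pos":[[3.57,-4.16,0],[3.57,-4.16,0],[3.57,-4.16,0],[3.57,-4.16,0],[3.57,-4.16,0],[3.57,-4.16,0],[3.57,-4.16,0],[3.57,-4.16,0]],"yaw":[0,0,0,0,0,0,0,0]}'; python3 -c "
from h import *;print(readout.sense())"
```

```text
time_s: 2.0
ee_pos: [0.3873, -0.2569, 0.1838]
eef_rot: [180.0, -0.0, 18.4]
force: [-0.1, -0.1, -0.6]
grip_width: 0.0914
gripper_force: 0.0
time_s: 3.0
ee_pos: [0.5535, 0.1494, 0.1837]
eef_rot: [180.0, -0.0, 18.4]
force: [0.7, -0.3, 0.1]
grip_width: 0.0911
gripper_force: 0.0
{'time_s': 3.0, 'joint_pos': array([ 1.27781736e+01,  1.03621960e+01,  1.14239244e+02, -2.56097725e-03,
        5.53707336e+01,  8.43839451e+01]), 'joint_velocities': array([ 37.73847067,  23.7423834 , -28.156297  ,   0.11230044,
         4.11363956,  37.57456713]), 'joint_efforts': array([ -6.10899478, -63.23712587, -36.5466857 ,   0.14884848,
        -0.13815498,  -1.31608889]), 'ee_pos': array([0.55345469, 0.14940055, 0.18374411]), 'eef_rot': array([ 1.79995179e+02, -2.74870412e-02,  1.83956845e+01]), 'force': array([ 0.66970751, -0.31578113,  0.06454502]), 'torque': array([-0.03361745,  0.00535414,  0.01306031]), 'gripper_force': 0.0, 'grip_width': 0.09113036417125953}
```

```bash
python3 -m inch '{"fingers":[-1,-1,-1],"delta_pos":[[0,0,3],[0,0,4],[0,0,0]],"yaw":[-0.6,0,0]}'
python3 - <<'E'
from h import *
for n in ["top","side"]: 
    p=imaging.grab_frame(n); print(n,pix(p,[.5525,.148,.06]))
    c=pix(p,[.5525,.148,.08]).astype(int); save({"color":cv2.resize(p["color"][c[1]-40:c[1]+40,c[0]-50:c[0]+50],None,fx=4,fy=4,interpolation=cv2.INTER_CUBIC)},f"pics/{n}1.png")
a=np.hstack([cv2.imread(f"pics/{n}1.png") for n in("top","side")]); cv2.imwrite("pics/c2.png",a)
E
```

```text
time_s: 3.38
ee_pos: [0.551, 0.1471, 0.1113]
eef_rot: [-180.0, 0.3, 19.0]
force: [0.3, -0.7, 0.6]
grip_width: 0.0911
gripper_force: 0.0
top [242.  201.1]
side [279.4 243.4]
```

View pics/c2.png

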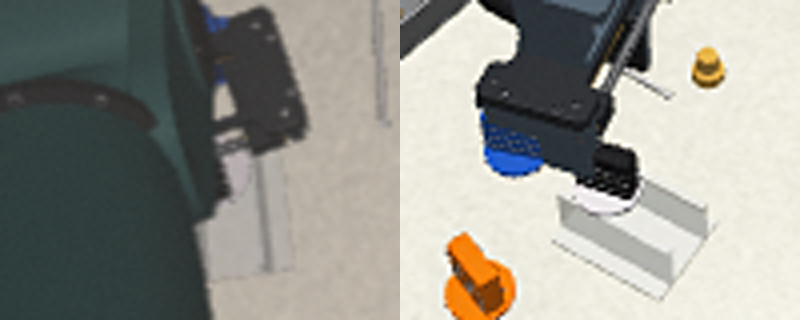

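The side crop shows the black grip between the fingers. The orange and blue look-alikes are clear. Descend and close.

```bash
python3 -m inch '{"fingers":[-1,-1,-1,1,1,1,1,1],"delta_pos":[[0.15,-0.05,3],[0,0,2],[0,0,0],[0,0,0],[0,0,0],[0,0,0],[0,0,0],[0,0,0]],"yaw":[0,0,0,0,0,0,0,0]}'
```

```text
time_s: 4.47
ee_pos: [0.5542, 0.1484, 0.0636]
eef_rot: [-180.0, -0.0, 19.0]
force: [-0.3, 0.6, 0.1]
grip_width: 0.0442
gripper_force: 0.0
```

```bash
python3 -m inch '{"fingers":[1,1,1,1,1,1],"delta_pos":[[0,0,0.2],[0,0,0],[0,0,0],[0,0,0],[0,0,0],[0,0,0]],"yaw":[0,0,0,0,0,0]}'
```

```text
time_s: 5.22
ee_pos: [0.5541, 0.1484, 0.0615]
eef_rot: [-180.0, 0.0, 19.0]
force: [-0.9, 0.3, -1.5]
grip_width: 0.0173
gripper_force: 30.0
```

```bash
python3 -m inch '{"fingers":[1,1,1,1],"delta_pos":[[0,0,-2],[0,0,-3.5],[0,0,-3.5],[0,0,0]],"yaw":[0,0,0,0]}';python3 -m inch '{"fingers":[1,1,1,1,1,1,1,1],"delta_pos":[[-1.32,4.82,0],[-1.32,4.82,0],[-1.32,4.82,0],[-1.32,4.82,0],[-1.32,4.82,0],[-1.32,4.82,0],[-1.32,4.82,0],[0,0,0]],"yaw":[0,0,0,0,0,0,0,0]}'
python3 - <<'E'
from h import *
for i in range(2): 
    p=imaging.grab_frame("side"); s=readout.sense(); 
print(s["ee_pos"],s["eef_rot"],s["force"])
e=s["ee_pos"]; z=e[2]+.0155
for thr in (60,80,100): print(fit(p,e[:2],z,19,thr))
t=imaging.grab_frame("top")
for q in (p,t):
  for r in imaging.tip_of(q,"load_grip"): print(round(r["score"],2),w(q,r["position"]))
c=pix(p,e).astype(int); d=pix(t,e).astype(int)
a=[cv2.resize(q["color"][k[1]-40:k[1]+40,k[0]-50:k[0]+50,::-1],None,fx=4,fy=4,interpolation=cv2.INTER_CUBIC) for q,k in((t,d),(p,c))]
cv2.imwrite("pics/c3.png",np.hstack(a)); print(c,d)
E
```

```text
time_s: 5.72
ee_pos: [0.5561, 0.1489, 0.1555]
eef_rot: [180.0, -0.3, 19.0]
force: [-0.2, -0.6, -1.7]
grip_width: 0.0175
gripper_force: 30.0
time_s: 6.72
ee_pos: [0.5763, -0.2034, 0.1513]
eef_rot: [180.0, 0.0, 18.8]
force: [-0.9, -0.0, -1.7]
grip_width: 0.0179
gripper_force: 30.0
[ 0.5759914  -0.20070642  0.15115284] [-1.79959345e+02  3.62749634e-02  1.89227862e+01] [ 0.48080508  0.34691621 -2.17897802]
(array([ 0.57920027, -0.20618457,  4.84005914]), np.float64(0.6188035150968905))
(array([ 0.58212958, -0.209461  ,  6.95545405]), np.float64(0.6232603831250341))
(array([ 0.57920027, -0.20618457,  5.52492072]), np.float64(0.6226050555466108))
0.84 [0.65016596 0.15266821 0.04921036]
0.8 [0.57959774 0.26096125 0.04165226]
0.6 [ 0.57319379 -0.19945091  0.16576879]
0.75 [0.58093119 0.25930448 0.04900597]
0.73 [0.64485711 0.14932937 0.04970783]
[342 154] [369 183]
```

View pics/c3.png

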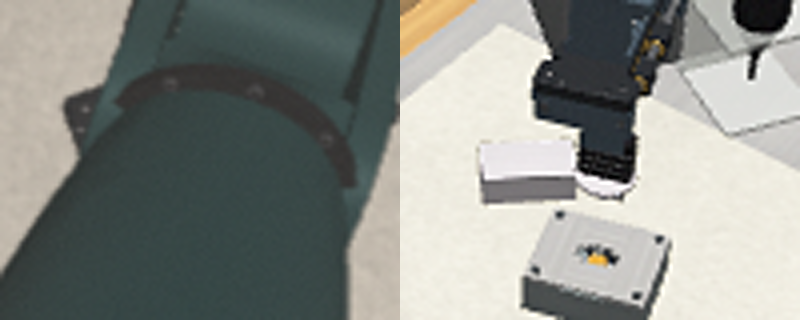

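Run:
```python
from h import *
p=imaging.grab_frame("side"); s=readout.sense(); e=s["ee_pos"]; print(e,s["eef_rot"],s["force"],p["pose"][:3,3])
a=np.linspace(0,6.283,180); S=8
t=np.radians(s["eef_rot"][2]); X=np.array([np.cos(t),np.sin(t)]); Y=np.array([-X[1],X[0]])
c=pix(p,[e[0],e[1],e[2]-.009]).astype(int); x0,y0=c-[12,8]
roi=cv2.resize(p["color"][y0:y0+20,x0:x0+26],None,fx=S,fy=S,interpolation=cv2.INTER_CUBIC).astype(float)
G=roi.mean(2); 
print(p["color"][y0:y0+20,x0:x0+26].mean(2).astype(int))
def ext(dx,dy,dz=0):
    q=np.array([pix(p,[e[0]+dx*X[0]+dy*Y[0]+.026*np.cos(k),e[1]+dx*X[1]+dy*Y[1]+.026*np.sin(k),e[2]+z+dz]) for k in a for z in(-.0065,-.0115)])
    return q.min(0)-[x0,y0],q.max(0)-[x0,y0]
for d in (-.004,-.002,0,.002): print(d,ext(d,0))
print(ext(0,0,.001))
print(x0,y0)
```

```text
[ 0.57644949 -0.19967464  0.15150656] [-1.79989121e+02  7.71518162e-03  1.90470036e+01] [ 0.67208806  1.15617286 -2.10964865] [0.06480559 0.59300822 1.0267149 ]
[[232 233 197 202 214 245  66  44  47  49  51  51  49  50  49  49  51  52
   49  48  49 240 228 229 231 233]
 [231 232 232 233 240 181  69  45  51  49  52  50  50  51  50  50  49  50
   38  27  49 245 233 227 230 230]
 [230 230 231 232 234 141  76  46  50  51  51  51  51  50  49  49  53  47
   36  27  32 204 231 227 231 231]
 [231 232 231 231 234 232  77  32  50  55  53  47  51  53  50  51  51  44
   12  19  87 243 232 230 232 232]
 [231 231 230 231 234 251  60  10  13  16  28  44  50  54  52  50  49  35
   11   8  52 245 236 232 230 229]
 [234 233 233 232 236 255  60  40  64  30  13  17  15  14  29  28  51  45
   28  26  83 244 237 232 229 231]
 [233 234 234 235 238 251   0   7  17  30  45  46  65  32  15  12  11  16
   28  35 141 244 232 226 229 229]
 [234 234 233 233 235 201  27  29  30  14  14  17  10  31  46  46  80  27
   47  10  89 239 231 229 230 231]
 [234 235 234 235 237 244   0   8  29  77  43  63  31  10  14  11  
[... 776 characters left out ...]
234 236 236 232 232 233 234]
 [216 208 244 244 243 238 234 234 234 235 240 239 204 163 201 213 125 211
  237 234 234 234 235 232 235 232]
 [242 232 238 235 232 233 233 234 234 236 234 233 235 237 238 240 241 235
  232 232 231 232 234 232 232 235]
 [210 201 183 217 228 228 234 233 233 233 232 230 235 236 236 237 237 234
  233 234 233 232 235 234 234 235]
 [196  58  69 169 201 205 212 209 228 228 233 233 232 234 235 233 231 234
  235 235 234 235 236 235 234 236]]
-0.004 (array([5.5, 3.2]), array([21.2, 15.1]))
-0.002 (array([4.9, 3. ]), array([20.6, 14.9]))
0 (array([4.3, 2.9]), array([20.1, 14.8]))
0.002 (array([3.8, 2.8]), array([19.5, 14.6]))
(array([4.4, 2.7]), array([20.1, 14.6]))
330 148
```

```bash
python3 -m inch '{"fingers":[1,1,1,1,1],"delta_pos":[[0.17,0.11,2.5],[0,0,3],[0,0,1.5],[0,0,0.2],[0,0,0]],"yaw":[0.4,0,0,0,0]}';python3 -m inch '{"fingers":[1,1,1,1],"delta_pos":[[0,0,0.1],[0,0,0.1],[0,0,0.1],[0,0,0]],"yaw":[0,0,0,0]}'
```

```text
time_s: 7.65
ee_pos: [0.579, -0.2012, 0.0803]
eef_rot: [180.0, -0.0, 18.6]
force: [-0.5, 0.4, -1.5]
grip_width: 0.0178
gripper_force: 30.0
time_s: 8.15
ee_pos: [0.5785, -0.2012, 0.0765]
eef_rot: [-180.0, 0.0, 18.6]
force: [0.8, 0.2, -0.8]
grip_width: 0.0176
gripper_force: 30.0
```

```bash
python3 -m inch '{"fingers":[1,1,1],"delta_pos":[[0,0,0.1],[0,0,0.1],[0,0,0]],"yaw":[0,0,0]}'
```

```text
time_s: 8.52
ee_pos: [0.5784, -0.2011, 0.0744]
eef_rot: [-180.0, 0.0, 18.6]
force: [-1.0, 0.1, -1.8]
grip_width: 0.0176
gripper_force: 30.0
```

```bash
python3 -m inch '{"fingers":[1,1,1],"delta_pos":[[0,0,0.1],[0,0,0.1],[0,0,0]],"yaw":[0,0,0]}'
python3 - <<'E'
from h import *
p=imaging.grab_frame("side"); e=readout.sense()["ee_pos"]; c=pix(p,e).astype(int)
cv2.imwrite("pics/c4.png",cv2.resize(p["color"][c[1]-25:c[1]+40,c[0]-45:c[0]+45,::-1],None,fx=7,fy=7,interpolation=cv2.INTER_CUBIC))
f=[]
for i in range(6): imaging.grab_frame("side"); f.append(readout.sense()["force"])
print(np.mean(f,0),np.std(f,0))
E
```

```text
time_s: 8.9
ee_pos: [0.5784, -0.2012, 0.0724]
eef_rot: [-180.0, 0.0, 18.6]
force: [0.6, 0.4, -1.1]
grip_width: 0.0175
gripper_force: 30.0
[-0.09726562  0.2913877  -1.77063625] [0.37168638 0.43948256 0.56102799]
```

View pics/c4.png

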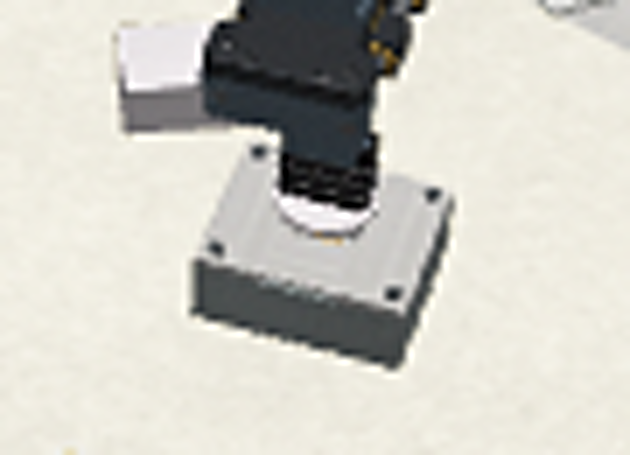

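The load sits over the port with its lugs entering, and the force shows no contact. Keep going down.

```bash
python3 -m inch '{"fingers":[1,1,1,1,1],"delta_pos":[[0,0,0.15],[0,0,0.15],[0,0,0.15],[0,0,0.15],[0,0,0]],"yaw":[0,0,0,0,0]}'
```

```text
time_s: 9.88
ee_pos: [0.5785, -0.2012, 0.0665]
eef_rot: [-180.0, 0.0, 18.6]
force: [-0.2, -0.5, -0.3]
grip_width: 0.0175
gripper_force: 30.0
```

```bash
python3 -m inch '{"fingers":[1,1,1,1,1],"delta_pos":[[0,0,0.15],[0,0,0.15],[0,0,0.15],[0,0,0.15],[0,0,0]],"yaw":[0,0,0,0,0]}'
```

```text
time_s: 10.5
ee_pos: [0.5786, -0.2012, 0.0605]
eef_rot: [180.0, -0.0, 18.6]
force: [0.1, -0.3, 1.8]
grip_width: 0.0177
gripper_force: 30.0
```

```bash
python3 -m inch '{"fingers":[1,1,1],"delta_pos":[[0,0,0.15],[0,0,0.15],[0,0,0]],"yaw":[0,0,0]}';python3 -m inch '{"fingers":[1,1],"delta_pos":[[0,0,0.06],[0,0,0]],"yaw":[0,0]}';python3 -m inch '{"fingers":[1,1],"delta_pos":[[0,0,0.05],[0,0,0]],"yaw":[0,0]}'
```

```text
time_s: 10.88
ee_pos: [0.5786, -0.2012, 0.0575]
eef_rot: [180.0, -0.0, 18.6]
force: [-0.6, -0.5, 3.1]
grip_width: 0.0175
gripper_force: 30.0
time_s: 11.12
ee_pos: [0.5785, -0.2012, 0.057]
eef_rot: [180.0, -0.0, 18.6]
force: [-0.4, -0.6, 3.3]
grip_width: 0.0173
gripper_force: 30.0
time_s: 11.38
ee_pos: [0.5786, -0.2012, 0.0565]
eef_rot: [180.0, -0.0, 18.6]
force: [-0.2, -0.1, 3.5]
grip_width: 0.018
gripper_force: 30.0
```

```bash
python3 -m inch '{"fingers":[1,1],"delta_pos":[[0,0,0.04],[0,0,0]],"yaw":[0,0]}';python3 -m inch '{"fingers":[1,1],"delta_pos":[[0,0,0.03],[0,0,0]],"yaw":[0,0]}'
```

```text
time_s: 11.62
ee_pos: [0.5786, -0.2013, 0.0563]
eef_rot: [180.0, -0.0, 18.6]
force: [-1.8, -0.4, 7.4]
grip_width: 0.0179
gripper_force: 30.0
time_s: 11.88
ee_pos: [0.5787, -0.2014, 0.0563]
eef_rot: [180.0, -0.0, 18.6]
force: [-3.5, -0.5, 10.0]
grip_width: 0.0174
gripper_force: 30.0
```

```bash
python3 -m inch '{"fingers":[1,1,1,1],"delta_pos":[[0,0.02,0],[0,0.02,0],[0,0.02,0],[0,0,0]],"yaw":[5,5,5,0]}'
```

```text
time_s: 12.38
ee_pos: [0.5789, -0.2018, 0.0562]
eef_rot: [180.0, -0.0, 3.5]
force: [-2.3, 1.2, 11.8]
grip_width: 0.0176
gripper_force: 30.0
```

```bash
python3 -m inch '{"fingers":[1,1,1,1],"delta_pos":[[0,0.02,0],[0,0.02,0],[0,0.02,0],[0,0,0]],"yaw":[5,5,5,0]}'
```

```text
time_s: 12.88
ee_pos: [0.5789, -0.2024, 0.0563]
eef_rot: [-180.0, -0.0, -11.5]
force: [-3.0, 2.0, 10.3]
grip_width: 0.0177
gripper_force: 30.0
```

```bash
python3 -m inch '{"fingers":[1,1,1,1,1],"delta_pos":[[0,0.03,0],[0,0.03,0],[0,0.03,0],[0,0.03,0],[0,0,0]],"yaw":[7,7,7,6,0]}'
```

```text
time_s: 13.5
ee_pos: [0.5787, -0.2034, 0.0563]
eef_rot: [-180.0, -0.0, -38.5]
force: [-0.0, 1.1, 9.9]
grip_width: 0.0175
gripper_force: 30.0
```

```bash
python3 -m inch '{"fingers":[1,1,1,1,1],"delta_pos":[[0,0.03,0],[0,0.03,0],[0,0.03,0],[0,0.03,0],[0,0,0]],"yaw":[7,7,7,5,0]}'; python3 -c "
from h import *; s=readout.sense(); print(s['torque'],s['joint_pos'])"
```

```text
time_s: 14.12
ee_pos: [0.5779, -0.2043, 0.0563]
eef_rot: [-179.9, -0.0, -64.5]
force: [0.6, 2.7, 8.5]
grip_width: 0.0178
gripper_force: 30.0
[ 0.59982996 -0.09470555 -0.03738315] [-2.16545553e+01  2.41200789e+01  1.12208110e+02  2.87894184e-02
  4.36063101e+01  1.32831617e+02]
```

```bash
python3 -m inch '{"fingers":[1,1,1,1,1],"delta_pos":[[0,0,-0.1],[0,0,-0.1],[0,0,-0.1],[0,0,-0.1],[0,0,0]],"yaw":[0,0,0,0,0]}'; python3 -m inch '{"fingers":[1,1],"delta_pos":[[0,0,-0.05],[0,0,0]],"yaw":[0,0]}'
```

```text
time_s: 14.75
ee_pos: [0.5774, -0.2043, 0.0598]
eef_rot: [-180.0, -0.0, -64.4]
force: [3.5, 0.9, 1.9]
grip_width: 0.0178
gripper_force: 30.0
time_s: 15.0
ee_pos: [0.5774, -0.2043, 0.0603]
eef_rot: [-180.0, -0.0, -64.4]
force: [3.4, 1.3, 1.7]
grip_width: 0.0171
gripper_force: 30.0
```

```bash
python3 -m inch '{"fingers":[1,1],"delta_pos":[[0,0,-0.05],[0,0,0]],"yaw":[0,0]}'; python3 -m inch '{"fingers":[1,1],"delta_pos":[[0,0,-0.05],[0,0,0]],"yaw":[0,0]}'
```

```text
time_s: 15.25
ee_pos: [0.5773, -0.2043, 0.0607]
eef_rot: [-180.0, -0.0, -64.4]
force: [3.3, 0.6, 1.3]
grip_width: 0.0176
gripper_force: 30.0
time_s: 15.5
ee_pos: [0.5773, -0.2042, 0.0612]
eef_rot: [180.0, -0.0, -64.4]
force: [3.9, 0.9, 0.9]
grip_width: 0.0177
gripper_force: 30.0
```

```bash
python3 -m inch '{"fingers":[1,1],"delta_pos":[[-0.02,-0.03,-0.05],[0,0,0]],"yaw":[0,0]}'; python3 -m inch '{"fingers":[1,1],"delta_pos":[[0,0,-0.05],[0,0,0]],"yaw":[0,0]}'
```

```text
time_s: 15.75
ee_pos: [0.5773, -0.204, 0.0615]
eef_rot: [180.0, -0.0, -64.4]
force: [4.7, -1.6, -3.5]
grip_width: 0.0176
gripper_force: 30.0
time_s: 16.0
ee_pos: [0.577, -0.204, 0.0616]
eef_rot: [180.0, 0.0, -64.4]
force: [6.3, -3.1, -11.1]
grip_width: 0.0177
gripper_force: 30.0
```

```bash
python3 -m inch '{"fingers":[1,1],"delta_pos":[[0,0,-0.05],[0,0,0]],"yaw":[0,0]}'
```

```text
time_s: 16.25
ee_pos: [0.5768, -0.204, 0.0617]
eef_rot: [179.9, 0.0, -64.4]
force: [5.5, -4.0, -16.1]
grip_width: 0.0178
gripper_force: 30.0
```

```bash
python3 - <<'E'
from h import *
f=[]
for i in range(10): imaging.grab_frame("side"); f.append(readout.sense()["force"][2])
print(np.round(f,1),np.mean(f),readout.sense()["ee_pos"])
E
python3 -m inch '{"fingers":[1,1,1,1,1,1,1,1],"delta_pos":[[0,0,0],[0,0,0],[0,0,0],[0,0,0],[0,0,0],[0,0,0],[0,0,0],[0,0,0]],"yaw":[0,0,0,0,0,0,0,0]}'
python3 - <<'E'
from h import *
f=[]
for i in range(12): imaging.grab_frame("side"); f.append(readout.sense()["force"][2])
print(np.round(f,1),np.mean(f),readout.sense()["ee_pos"])
E
```

```text
[-15.5 -14.8 -14.4 -15.5 -15.3 -14.9 -15.3 -14.8 -15.2 -15.8] -15.16188630020827 [ 0.57675071 -0.20393632  0.06167078]
time_s: 17.75
ee_pos: [0.5768, -0.204, 0.0617]
eef_rot: [179.9, 0.0, -64.4]
force: [7.4, -3.0, -16.0]
grip_width: 0.0176
gripper_force: 30.0
[-15.2 -14.9 -15.4 -15.3 -16.1 -15.7 -14.2 -14.8 -15.7 -15.8 -14.8 -15. ] -15.251675030367288 [ 0.57678484 -0.20396335  0.06169713]
```

The pull held at 15.2 N for over 2 s. Relax, then release.

```bash
python3 -m inch '{"fingers":[1,1,1,-1,-1,-1,-1,-1],"delta_pos":[[0,0,0.06],[0,0,0.06],[0,0,0],[0,0,0],[0,0,0],[0,0,0],[0,0,0],[0,0,0]],"yaw":[0,0,0,0,0,0,0,0]}'
```

```text
time_s: 19.35
ee_pos: [0.5774, -0.2039, 0.0615]
eef_rot: [180.0, 0.0, -64.4]
force: [-0.2, -0.2, -0.5]
grip_width: 0.0651
gripper_force: 0.0
```

```bash
python3 -m inch '{"fingers":[-1,-1,-1,-1,-1,-1],"delta_pos":[[0,0,0],[0,0,0],[0,0,-1],[0,0,-2],[0,0,-4],[0,0,-4]],"yaw":[0,0,0,0,0,0]}';python3 -m inch '{"fingers":[-1,-1,-1,-1,-1,-1],"delta_pos":[[-3,-3,-3],[-4,-4,0],[-4,-4,0],[0,0,0],[0,0,0],[0,0,0]],"yaw":[0,0,0,0,0,0]}'
python3 - <<'E'
from h import *
p=imaging.grab_frame("side"); 
c=pix(p,[.5765,-.202,.06]).astype(int)
cv2.imwrite("pics/c5.png",cv2.resize(p["color"][c[1]-35:c[1]+35,c[0]-45:c[0]+45,::-1],None,fx=7,fy=7,interpolation=cv2.INTER_CUBIC))
for n in("side","top"):
  q=imaging.grab_frame(n)
  for r in imaging.tip_of(q,"load_grip"): print(n,round(r["score"],2),w(q,r["position"]))
E
```

```text
time_s: 20.1
ee_pos: [0.5776, -0.204, 0.1742]
eef_rot: [-180.0, -0.0, -64.4]
force: [0.4, 0.4, 0.3]
grip_width: 0.0909
gripper_force: 0.0
time_s: 20.85
ee_pos: [0.629, -0.0583, 0.202]
eef_rot: [-180.0, -0.0, -64.5]
force: [0.3, -0.2, -0.3]
grip_width: 0.0911
gripper_force: 0.0
side 0.62 [0.58038525 0.26145208 0.04304829]
side 0.59 [0.651117   0.15253265 0.04766856]
side 0.56 [ 0.57730945 -0.20190961  0.07625501]
top 0.85 [0.64446485 0.14714027 0.04882241]
top 0.83 [ 0.57270447 -0.20465786  0.07638079]
top 0.58 [0.57861332 0.26094078 0.05022253]
```

View pics/c5.png

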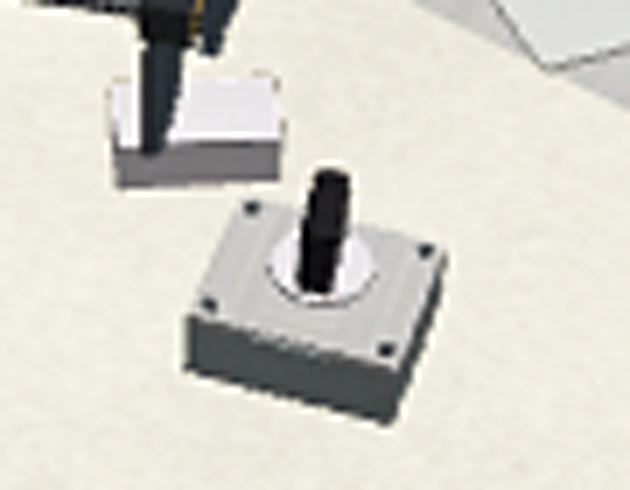

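The picture shows the load upright in the port, turned about 83° and slightly raised, with grip z about 0.076. The gripper is clear, so I'm handing in.

```bash
python3 -c "
from h import *; print(manip.close_job())"
```

```text
the job is handed in; nothing more can be done
None
```

The job is handed in at about 21 s: the load is turned about 83° and locked upright in the grey port, held a steady 15 N pull for about 2 s, and is released with the gripper clear (no verdict came back).

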